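# Turn a big biscuit over onto the board with the turner

## Robot

A 6-joint arm with a two-finger parallel gripper is mounted at the origin on the work surface. World frame = base frame: x ahead of the robot, y to its left, z up, the work surface at z = 0. Lengths are in m, angles in rad, forces in N, time in s.
With the tool pointing down it reaches from about 0.375 to 0.9 m from the base axis. Payload 3.1 kg.
Tool frame: the origin (TCP) lies on the centre line of the jaws, within the pads' length; the fingertips stand 8 mm ahead of it and the grasp point (between the pads) lies 11 mm behind it; z points along the fingers, y is the line along which they close (so a half turn about z gives the same grasp; the last joint's range is limited). The gripper opens to 85 mm and grips with 20 to 120 N. Pads are 22 mm wide; open, the fingers measure 114 mm over their backs; the gripper's body (76 mm by 85 mm) begins 54 mm behind the grasp point. The pads swing forward as they close: fully open they stand 13 mm farther back than shut.
Start: joints at [1.171, 0.527, 1.433, -0, 1.181, -0.178], TCP at [0.137, 0.61, 0.239] pointing down, gripper open.
Joint ranges: [-3.08, 3.08], [-0.75, 2.2], [0.22, 2.44], [-1.43, 4.57], [0, 2.65], [-2.85, 2.85]. Speed limits (rad/s): [2.79, 2.79, 3.14, 3.14, 3.14, 3.14].

## Interface

Orientations are given as a unit quaternion [x, y, z, w].
In Python, from station import * gives the robot as it stands.
- The arm moves only by the tool play_rows, never from a script. Its argument "rows" is a list of rows, each a list of 3 entries, a list of its own where there are three numbers: the turn, a rotation vector about the tool's x, y, z in degrees, then the shift along the tool's x, y, z in mm, then the closure, from 0 (fully open) to 1 (shut). In form: [[[ax, ay, az], [dx, dy, dz], jaw], ...]. A call has 1 to 12 rows; each row shifts and turns the commanded pose from where the row before left it, along the tool's axes as they then stand; what a row does not reach is not made up. A row lasts 1/12 s, in which the tool goes at most 41.7 mm and 7.16 degrees, less where a joint would pass 70% of its speed; a pose out of reach is approached as far as the arm can. A call with a gripper value outside its range is refused whole. The fingers move at their own pace and stop on an object; "grip_force" is the grip in N (left out, the last holds). Time passes only in rows, so rows that do not move let the fingers close. It gives the time, the measured TCP pose, the force, the opening and the grip force at its end, in the units of the state.
- sense(): the state, without advancing time (a new reading comes with each control period).
- snapshot(name): name is "scene" or "top"; returns (picture, depth): 400x640x3 uint8, red, green, blue; 400x640 float32, m along the optical axis (not along the pixel's ray), 0 where there is no reading.
- get_calibration(name): a dict with "vfov" (degrees; the focal length in pixels is half the picture's height over the tangent of half this angle, whatever the lens; pixels are square), "cx", "cy" (the principal point, pixels), "xyz" and "attitude" of the camera in the world. Camera axes: x right, y down, z forward; pixel columns grow to the right and rows downward; lengths in m; the calibration is good to about 2 mm. A picture is of the moment at which its call begins. get_calibration takes no time and is no camera call.
- sign_off(): hands the job in; it is judged then, once.
The state is a dict: "t": time; "q": joint angles; "qd": joint speeds; "tau": joint torques, N m; "tcp_pos": TCP position; "tool_rot": TCP orientation; "force": force on the tool from outside, world axes, zero at the start; "ft_torque": the same for the moment, N m; "finger_gap": opening from 0.0 (shut) to 1.0 (fully open); "gripper_force": force on a finger pad.
Only numpy, scipy, OpenCV 4.12 (cv2) and the standard library are available. Lean on these libraries where they do the work, as an engineer would, in place of code of your own. Each camera call takes 0.05 s, during which the arm holds its last target. There are 200 camera calls.

## Task

At the snack bar of the games room, use the turner to flip the big biscuit from the steel sheet over onto the wooden board beside it, so that it lies flat there with its plain underside up, ready for icing; then set the turner back flat on the middle of its slate tile. Touch the biscuit only with the turner, gently and without tossing it high, for it is brittle, and leave the mug, the jar and the tumbler alone.

Things in the scene. Friction and masses are not known exactly. Their poses are not given: they have to be found in the camera images.
- station: Fixed: a flat bare steel sheet (190 mm along x, 220 mm along y, top 6 mm above the bar top) butted against a light wooden board (190 mm along x, 200 mm along y, top 14 mm above the bar top). Origin: on the bar top, at the middle of the joint between them. +y points from the joint across the board, -y across the sheet, z up.
- step_foot (a point): Middle of the foot of the board's upright edge at the joint, at the height of the sheet's top (6 mm above the bar top); axes as the station. That edge is a step 8 mm high above the sheet: it stops a thing pushed along the sheet and can be the pivot over which it is turned.
- biscuit: Loose rigid round biscuit, 110 mm across, 14 mm thick, ~100 g, on the sheet 10 to 50 mm short of the step. Rim bevelled on both faces (9 mm wide, 5 mm high), so a thin blade slides under it once the step holds it. Pricked with two rings of dark holes on one face (up at the start), plain on the other. Origin: centre of the plain face; z towards the pricked face. Breaks if pressed with over 20 N.
- turner: Loose kitchen turner, 170 g: flat steel blade 110 mm long, 80 mm wide, 2 mm thick; straight black handle rising backwards from the blade's heel at 55 degrees to the blade. Origin: centre of the blade's underside; x along the blade to its tip (55 mm away), y across, z out of its upper face. It stands by itself on its flat blade, at the start on the slate tile, tip roughly towards the sheet.
- turner_tip (a point): Middle of the blade's front edge, on its underside; axes as the turner.
- turner_handle (a point): Grip point on the black handle's axis: in the turner's frame 97 mm behind the origin and 69 mm above the blade's underside; axes as the turner. The handle is straight, slopes up and backwards at 55 degrees, reaches 30 mm beyond this point (to its upper end) and 50 mm below it, has flat sides 18 mm apart (along the turner's y) and is 26 mm deep.
- rest: Fixed slate tile on the bar top, the turner's rest: 110 mm along x, 150 mm along y, 8 mm thick. Origin: centre of its underside.
- mug: White mug, 82 mm across and 95 mm high; bystander. Origin: centre of its underside.
- jar: Amber glass jar with a steel cap, 76 mm across and 110 mm high; bystander. Origin: centre of its underside.
- tumbler: Clear tumbler, 72 mm across and 100 mm high; bystander. Origin: centre of its underside.
Not all that is in view belongs to the job. There is more than one size of the turner; the one meant has the size given above. There is more than one size of the rest; the job needs the smaller.

How it is judged:
On the way, in this order (a step that is already met when the one before it is completed fails the run):
1. the turner has been taken off its tile (horizontal distance between turner and rest above 0.08 m), for 0.1 s.
2. the biscuit lies turned over, flat on the board (angle between biscuit's own z axis and vertical above 3.05 rad and y of biscuit in the frame of station above 0.015 m and z of biscuit in the frame of station below 0.033 m and linear speed of biscuit below 0.03 m/s), for 0.2 s.
At the end, for the whole second after the job is handed in: The biscuit lies still and flat on the wooden board (its centre at least 15 mm past the step and over the board), plain face up; the turner stands flat and still on the slate tile, its blade's centre within 30 mm of the tile's centre, released (angle between biscuit's own z axis and vertical above 3.05 rad and y of biscuit in the frame of station between 0.015 and 0.185 m and x of biscuit in the frame of station between -0.08 and 0.08 m and z of biscuit in the frame of station between 0.024 and 0.033 m and linear speed of each of biscuit, turner below 0.02 m/s and horizontal distance between turner and rest below 0.03 m and angle between turner's own z axis and vertical below 0.08 rad and height (world z) of turner between 0.005 and 0.012 m); the robot touches nothing.
It fails at once if the gripper or arm touches the biscuit (contact force between any of the fingers, the arm and biscuit above 0.3 N).
It fails at once if the turner presses on the biscuit with more than 20 N (it breaks) (contact force between turner and biscuit above 20 N).
It fails at once if the biscuit is tossed or lifted more than 180 mm above the bar top (height (world z) of biscuit above 0.18 m).
It fails at once if the mug, jar or tumbler is moved by more than 25 mm (distance of any of mug, jar, tumbler from where it was at the start of the episode above 0.025 m).
It also fails if it takes over 64 s, if anything falls off the work surface, if the arm or the gripper's body presses on something with over 40 N, if the wrist force passes 120 N, or if a joint passes its speed limit or range.

## Working session

There is one attempt and no reset: what is moved stays moved. The work goes in short steps, Python scripts to look and compute and a tool call to move; the robot and the scene stay as the last step left them, time stands still between calls to the robot, and variables do not carry over. Pictures are saved under pics/ and viewed, at most 10 in all, crops included, and the job is handed in when it is done.

Besides the shell and the picture viewer there is one more tool, called after "Request:" as name(argument=value, ...), one argument or row to a line, values as JSON. play_rows: Moves the arm, as the interface text tells. Its arguments: {"type":"object","properties":{"rows":{"type":"array","items":{"type":"array"}},"grip_force":{"type":"number"}},"required":["rows"]}

```bash
mkdir -p pics; ls
python3 - <<'E'
from station import *
import cv2,numpy as np
for n in("scene","top"):
    p,d=snapshot(n); c=get_calibration(n); print(n,c)
    np.savez(f"pics/{n}0.npz",p=p,d=d)
    cv2.imwrite(f"pics/{n}0.png",p[:,:,::-1])
print(sense())
E
```

```text
pics
scene {'vfov': 42.37227035460396, 'cx': 320.1828806934984, 'cy': 196.405663351477, 'xyz': array([1.21743939, 0.3868807 , 1.1321537 ]), 'attitude': array([ 0.48893659,  0.81089436, -0.27897294, -0.15989195])}
top {'vfov': 53.65636447996921, 'cx': 317.22614774261206, 'cy': 198.9423712658621, 'xyz': array([ 0.38562643, -0.00599964,  1.01194324]), 'attitude': array([ 0.71413418, -0.69660036,  0.060113  , -0.0338637 ])}
{'t': 0.1, 'q': array([ 1.17048027e+00,  5.28379324e-01,  1.43375143e+00,  1.80151916e-05,
        1.18142804e+00, -1.78476356e-01]), 'qd': array([-1.05002192e-03, -1.76562797e-03, -2.95878076e-03, -1.16085918e-03,
       -7.53183324e-04, -3.51947269e-05]), 'tau': array([-4.71805597e-04, -4.43302882e+01, -1.78586090e+01, -2.68503081e-04,
        3.84036888e-03,  1.75210698e-05]), 'tcp_pos': array([0.13722099, 0.60911233, 0.23843494]), 'tool_rot': array([ 1.10695897e-01,  9.93853838e-01, -9.39812403e-04, -2.88525587e-04]), 'force': array([ 0.03192416,  0.1728858 , -0.75574131]), 'ft_torque': array([-0.00934501, -0.01318052, -0.02361492]), 'gripper_force': 0.0, 'finger_gap': 1.0022819830471188}
```

View pics/top0.png

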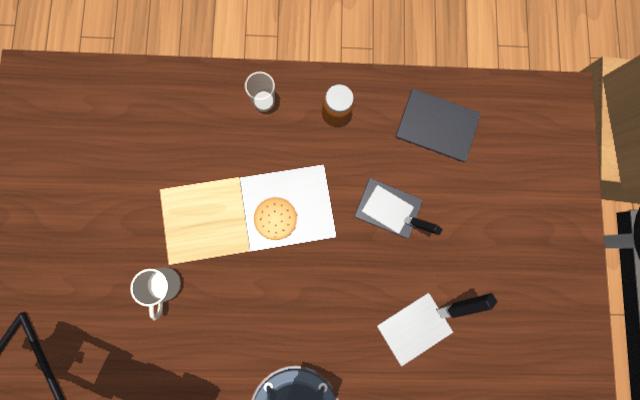

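View pics/scene0.png

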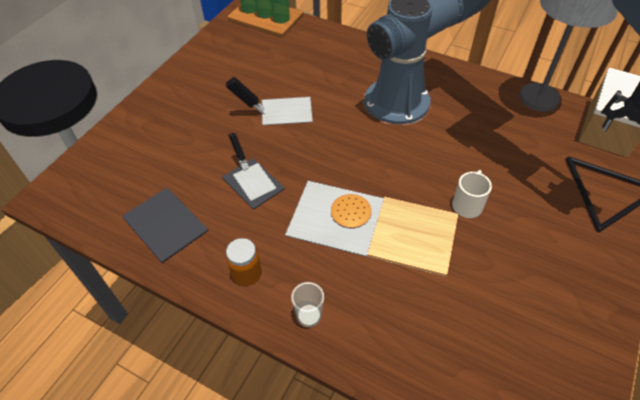

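The top view shows the biscuit at (275,218) on the white sheet, with the joint at about col 245. The board is to the left. The small turner is on the small tile at (388,210), its handle ending near (438,230). The big tile (438,125) and big turner (415,328) are decoys.

```bash
cat > h.py <<'E'
import numpy as np,cv2
from scipy.spatial.transform import Rotation as R
from station import *
def ray(c,uv):
    f=200/np.tan(np.radians(c['vfov']/2)); uv=np.atleast_2d(uv).astype(float)
    d=np.c_[(uv[:,0]-c['cx'])/f,(uv[:,1]-c['cy'])/f,np.ones(len(uv))]
    return d@R.from_quat(c['attitude']).as_matrix().T
def onplane(c,uv,z):
    d=ray(c,uv); return c['xyz']+d*((z-c['xyz'][2])/d[:,2])[:,None]
def proj(c,P):
    f=200/np.tan(np.radians(c['vfov']/2))
    q=(np.atleast_2d(P)-c['xyz'])@R.from_quat(c['attitude']).as_matrix()
    return np.c_[q[:,0]/q[:,2]*f+c['cx'],q[:,1]/q[:,2]*f+c['cy']]
def cloud(c,d):
    v,u=np.mgrid[0:400,0:640]
    return (c['xyz']+ray(c,np.c_[u.ravel(),v.ravel()])*d.ravel()[:,None]).reshape(400,640,3)
def rect(m):
    cs,_=cv2.findContours(m.astype(np.uint8),cv2.RETR_EXTERNAL,cv2.CHAIN_APPROX_NONE)
    k=max(cs,key=cv2.contourArea); return k[:,0,:]
E
python3 - <<'E'
from h import *
np.set_printoptions(precision=4,suppress=True)
for n in("top","scene"):
    z=np.load(f"pics/{n}0.npz");p,d=z['p'],z['d'];c=get_calibration(n)
    P=cloud(c,d); X,Y,Z=P[...,0],P[...,1],P[...,2]
    hsv=cv2.cvtColor(p,cv2.COLOR_RGB2HSV);H,S,V=[hsv[...,i].astype(int) for i in range(3)]
    print(n,"table z med",np.median(Z[(abs(X-.4)<.3)&(abs(Y)<.4)&(d>0)]))
    near=(abs(X-.45)<.25)&(abs(Y)<.45)
    # calib check of rect sizes
    m={'biscuit':(near&(H>8)&(H<20)&(S>110)&(V>150)&(Z>-.02)&(Z<.05),.015),
       'board':(near&(H>12)&(H<28)&(S>50)&(S<150)&(V>180),.014),
       'sheet':(near&(S<30)&(V>170)&(Y<.12)&(Y>-.12)&(X>.3),.006),
       'blade':(near&(S<40)&(V>150)&(Y<-.12)&(Y>-.33)&(X>.3),.010),
       'tile':(near&(V<100)&(S<90)&(Y<-.1)&(Y>-.3)&(X>.3),.008)}
    for k,(mm,h) in m.items():
        mm=cv2.morphologyEx(mm.astype(np.uint8),cv2.MORPH_OPEN,np.ones((3,3)))
        ct=rect(mm); W=onplane(c,ct,h)[:,:2]
        r=cv2.minAreaRect((W*1000).astype(np.float32)); b=cv2.boxPoints(r)
        print(k,len(ct),'c',np.round(r[0],1),'size',np.round(r[1],1),'ang',round(r[2],1),'zmed',np.median(Z[mm>0]),'\n  ',b.round(0).tolist())
E
```

```text
top table z med 0.0012261340280206312
biscuit 131 c [490.2  62.8] size [105.5  59.7] ang 85.6 zmed 0.01924248996440081 
   [[456.0, 12.0], [516.0, 8.0], [524.0, 113.0], [464.0, 118.0]]
board 308 c [459.5 240.7] size [191.6 201.2] ang 10.7 zmed 0.014747970949830769 
   [[347.0, 322.0], [384.0, 124.0], [572.0, 160.0], [535.0, 357.0]]
sheet 385 c [499.2  31.1] size [190.9 214.3] ang 10.8 zmed 0.006203185040124071 
   [[385.0, 119.0], [425.0, -92.0], [613.0, -56.0], [573.0, 154.0]]
blade 129 c [ 498.2 -225.7] size [119.7  83.1] ang 60.1 zmed 0.010006259255106564 
   [[432.0, -257.0], [504.0, -298.0], [564.0, -194.0], [492.0, -153.0]]
tile 45 c [ 465.9 -304.4] size [45.7 25.4] ang 80.1 zmed 0.06277275969917595 
   [[450.0, -325.0], [475.0, -329.0], [482.0, -284.0], [457.0, -280.0]]
scene table z med -0.0003784928457475356
biscuit 108 c [471.2  63.7] size [108.9 104.6] ang 27.4 zmed 0.01575272305828057 
   [[399.0, 85.0], [447.0, -8.0], [544.0, 42.0], [496.0, 135.0]]
board 274 c [461.5 239.7] size [193.8 201.4] ang 10.8 zmed 0.012329357839075072 
   [[347.0, 321.0], [385.0, 123.0], [575.0, 159.0], [538.0, 357.0]]
sheet 257 c [503.1  21.5] size [188.5 194.8] ang 10.8 zmed 0.004186882776862633 
   [[392.0, 99.0], [429.0, -92.0], [614.0, -56.0], [577.0, 135.0]]
blade 111 c [ 496.7 -232. ] size [132.4  81.8] ang 59.7 zmed 0.007964592964724293 
   [[428.0, -268.0], [499.0, -310.0], [565.0, -196.0], [495.0, -154.0]]
tile 149 c [ 509.1 -219.6] size [140.2 109.8] ang 69.1 zmed 0.006623311166226609 
   [[433.0, -266.0], [535.0, -305.0], [585.0, -174.0], [483.0, -135.0]]
```

```bash
cat >> h.py <<'E'
from scipy.linalg import fractional_matrix_power as fmp
def T(rot,p):
    M=np.eye(4);M[:3,:3]=rot;M[:3,3]=p;return M
def steps(A,B,n):
    "n equal rows of the screw from A to B"
    S=fmp(np.linalg.inv(A)@B,1/n).real
    return np.degrees(R.from_matrix(S[:3,:3]).as_rotvec()).round(2),(S[:3,3]*1000).round(1)
def nrows(A,B):
    D=np.linalg.inv(A)@B; return int(np.ceil(max(np.degrees(R.from_matrix(D[:3,:3]).magnitude())/6.8,np.linalg.norm(D[:3,3])*1000/36,1)))
def now():
    s=sense(); return T(R.from_quat(s['tool_rot']).as_matrix(),s['tcp_pos'])
def turner(yaw,pitch,tip):
    "turner frame at tip; pitch>0 raises the heel, tip down (deg)"
    return T(R.from_euler('ZY',[yaw,pitch],degrees=True).as_matrix(),tip)
def tool_in_tip(t,dx=0,dz=0):
    "tool at grasp seen from tip frame, tilt t deg: tool z=(sin t,0,-cos t), tool y=-turner y"
    t=np.radians(t); z=np.array([np.sin(t),0,-np.cos(t)]); y=np.array([0,-1.,0]); x=np.cross(y,z)
    return T(np.c_[x,y,z],np.array([-.152+dx,0,.069+dz])+.011*z)
SY=10.75; O=np.array([.4785,.142,0]); ST=T(R.from_euler('z',SY,degrees=True).as_matrix(),O)
E
python3 - <<'E'
from h import *
np.set_printoptions(precision=4,suppress=True)
for n in("top","scene"):
    z=np.load(f"pics/{n}0.npz");p,d=z['p'],z['d'];c=get_calibration(n)
    P=cloud(c,d); X,Y,Z=P[...,0],P[...,1],P[...,2]
    hsv=cv2.cvtColor(p,cv2.COLOR_RGB2HSV);H,S,V=[hsv[...,i].astype(int) for i in range(3)]
    o=(np.hypot(X-.48,Y-.065)<.08)&(S>60)
    o=cv2.morphologyEx(o.astype(np.uint8),cv2.MORPH_CLOSE,np.ones((7,7)))
    q=proj(c,ST[:3,3]+ST[:3,:3]@[-.02,-.075,.02])[0]
    ct=rect(o); W=onplane(c,ct,.015)[:,:2]*1000; e=cv2.minEnclosingCircle(W.astype(np.float32)); print(n,'bisc',e)
    B=(Z>.017)&(Z<.028)&(np.hypot(X-.48,Y-.065)<.09); print(' top-face pts mean',P[B].mean(0),np.ptp(P[B],0))
    # dark: tile & handle
    dk=(X>.38)&(X<.62)&(Y<-.12)&(Y>-.40)&(V<110)&(S<100)
    hd=dk&(Z>.03); t=P[hd]; print(' handle n',len(t),'mean',t.mean(0),'min',t.min(0),'max',t.max(0))
    u=np.linalg.svd(t-t.mean(0))[2][0] if len(t) else 0; print(' axis',u)
    tl=(X>.40)&(X<.62)&(Y<-.11)&(Y>-.32)&(Z>.0045)&(Z<.02)
    ct=rect(cv2.morphologyEx(tl.astype(np.uint8),cv2.MORPH_OPEN,np.ones((3,3)))); r=cv2.minAreaRect((onplane(c,ct,.008)[:,:2]*1000).astype(np.float32)); print(' tile',r)
E
```

```text
top bisc ((468.26446533203125, 63.80215072631836), 54.67081832885742)
 top-face pts mean [0.4689 0.0642 0.0201] [0.104  0.1425 0.0083]
 handle n 259 mean [ 0.4543 -0.2985  0.0793] min [ 0.4337 -0.3307  0.0317] max [ 0.4781 -0.2725  0.111 ]
 axis [-0.3043 -0.5403  0.7845]
 tile ((503.9408874511719, -226.06356811523438), (149.761474609375, 110.12403869628906), 69.17613983154297)
scene bisc ((472.93658447265625, 77.16499328613281), 69.16809844970703)
 top-face pts mean [0.4721 0.065  0.0194] [0.1079 0.133  0.0092]
 handle n 179 mean [ 0.4615 -0.2969  0.074 ] min [ 0.4395 -0.3281  0.0333] max [ 0.4798 -0.2722  0.1081]
 axis [ 0.2889  0.4925 -0.821 ]
 tile ((506.8358459472656, -223.2107391357422), (129.95333862304688, 107.66069793701172), 69.12591552734375)
```

Run:
```python
from h import *
A=now(); G=turner(60,0,[.529,-.174,.008])@tool_in_tip(45)
print(G.round(3))
P=G@T(np.eye(3),[0,0,-.09])
W=T(R.from_euler('z',-60,degrees=True).as_matrix()@A[:3,:3],[.46,.2,.30]) # via, yaw partway
for a,b,n in((A,W,'via'),(W,P,'pre'),(P,G,'grasp')):
    k=nrows(a,b); print(n,k,*steps(a,b,k))
```

```text
[[ 0.354  0.866  0.354  0.457]
 [ 0.612 -0.5    0.612 -0.299]
 [ 0.707  0.    -0.707  0.069]
 [ 0.     0.     0.     1.   ]]
via 15 [-0.    0.01  4.  ] [-35.7  -7.   -4.1]
pre 17 [-1.1   2.49  2.63] [-35.7  -0.4  -3. ]
grasp 3 [0. 0. 0.] [-0. -0. 30.]
```

Request:
play_rows(
  rows=[
    [[0,0,4],[-35.7,-7,-4.1],0],
    [[0,0,4],[-35.7,-7,-4.1],0],
    [[0,0,4],[-35.7,-7,-4.1],0],
    [[0,0,4],[-35.7,-7,-4.1],0],
    [[0,0,4],[-35.7,-7,-4.1],0],
    [[0,0,4],[-35.7,-7,-4.1],0],
    [[0,0,4],[-35.7,-7,-4.1],0],
    [[0,0,4],[-35.7,-7,-4.1],0],
    [[0,0,4],[-35.7,-7,-4.1],0],
    [[0,0,4],[-35.7,-7,-4.1],0],
    [[0,0,4],[-35.7,-7,-4.1],0],
    [[0,0,4],[-35.7,-7,-4.1],0],
  ],
)

```text
t: 1.1
tcp_pos: [0.4339, 0.3041, 0.2883]
tool_rot: [0.507, 0.862, -0.0, -0.0]
force: [0.7, 0.3, -0.0]
finger_gap: 0.998
gripper_force: 0.0
```

Request:
play_rows(
  rows=[
    [[0,0,4],[-35.7,-7,-4.1],0],
    [[0,0,4],[-35.7,-7,-4.1],0],
    [[0,0,4],[-35.7,-7,-4.1],0],
    [[-1.1,2.49,2.63],[-35.7,-0.4,-3],0],
    [[-1.1,2.49,2.63],[-35.7,-0.4,-3],0],
    [[-1.1,2.49,2.63],[-35.7,-0.4,-3],0],
    [[-1.1,2.49,2.63],[-35.7,-0.4,-3],0],
    [[-1.1,2.49,2.63],[-35.7,-0.4,-3],0],
    [[-1.1,2.49,2.63],[-35.7,-0.4,-3],0],
    [[-1.1,2.49,2.63],[-35.7,-0.4,-3],0],
    [[-1.1,2.49,2.63],[-35.7,-0.4,-3],0],
    [[-1.1,2.49,2.63],[-35.7,-0.4,-3],0],
  ],
)

```text
t: 2.1
tcp_pos: [0.4944, -0.1167, 0.2694]
tool_rot: [0.731, 0.648, 0.184, -0.104]
force: [1.5, 0.1, -1.0]
finger_gap: 0.998
gripper_force: 0.0
```

Request:
play_rows(
  rows=[
    [[-1.1,2.49,2.63],[-35.7,-0.4,-3],0],
    [[-1.1,2.49,2.63],[-35.7,-0.4,-3],0],
    [[-1.1,2.49,2.63],[-35.7,-0.4,-3],0],
    [[-1.1,2.49,2.63],[-35.7,-0.4,-3],0],
    [[-1.1,2.49,2.63],[-35.7,-0.4,-3],0],
    [[-1.1,2.49,2.63],[-35.7,-0.4,-3],0],
    [[-1.1,2.49,2.63],[-35.7,-0.4,-3],0],
    [[-1.1,2.49,2.63],[-35.7,-0.4,-3],0],
    [[0,0,0],[0,0,0],0],
  ],
)

```text
t: 2.85
tcp_pos: [0.4208, -0.3584, 0.1267]
tool_rot: [0.802, 0.458, 0.332, -0.192]
force: [-0.0, 0.8, -0.2]
finger_gap: 1.0
gripper_force: 0.0
```

Run:
```python
from h import *
A=now(); G=turner(60,0,[.529,-.174,.008])@tool_in_tip(45)
P=G@T(np.eye(3),[0,0,-.09])
print(sense()['q'].round(2),sense()['t'],A.round(3),P.round(3))
print(steps(A,P,1),steps(A,G,3))
p,d=snapshot("scene"); cv2.imwrite("pics/pre.png",cv2.resize(p[80:280,140:400,::-1],None,fx=2.5,fy=2.5))
```

```text
[-1.21  0.79  1.57  0.59  1.39 -0.98] 2.85 [[ 0.361  0.862  0.357  0.421]
 [ 0.607 -0.507  0.612 -0.358]
 [ 0.708 -0.004 -0.706  0.127]
 [ 0.     0.     0.     1.   ]] [[ 0.354  0.866  0.354  0.425]
 [ 0.612 -0.5    0.612 -0.354]
 [ 0.707  0.    -0.707  0.133]
 [ 0.     0.     0.     1.   ]]
(array([ 0.2 , -0.09, -0.5 ]), array([ 8.6,  1.5, -0.2])) (array([ 0.07, -0.03, -0.17]), array([ 2.8,  0.4, 29.9]))
```

View pics/pre.png

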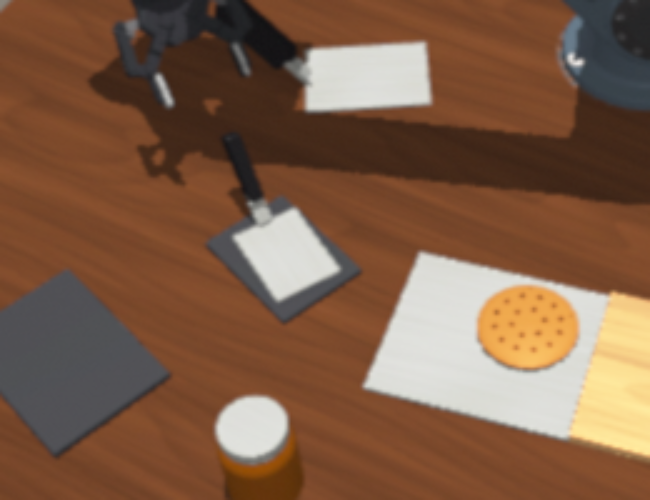

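The fingertips, at crop (165,95) and (240,65), straddle the line of the small turner's handle (235,140). They are clear of the big turner.

Request:
play_rows(
  rows=[
    [[0.2,-0.1,-0.5],[8.6,1.5,0],0],
    [[0,0,0],[0,0,15],0],
    [[0,0,0],[0,0,15],0],
    [[0,0,0],[0,0,15],0],
    [[0,0,0],[0,0,15],0],
    [[0,0,0],[0,0,15],0],
    [[0,0,0],[0,0,15],0],
    [[0,0,0],[0,0,0],0],
  ],
)

```text
t: 3.57
tcp_pos: [0.4617, -0.2891, 0.0769]
tool_rot: [0.796, 0.469, 0.331, -0.192]
force: [-0.3, 0.7, -0.7]
finger_gap: 0.998
gripper_force: 0.0
```

Request:
play_rows(
  rows=[
    [[0,0,0],[0,0,0],0.4],
    [[0,0,0],[0,0,0],0.6],
    [[0,0,0],[0,0,0],0.8],
    [[0,0,0],[0,0,0],1],
    [[0,0,0],[0,0,0],1],
    [[0,0,0],[0,0,0],1],
    [[0,0,0],[0,0,0],1],
    [[0,0,0],[0,0,0],1],
  ],
  grip_force=100,
)

```text
t: 4.23
tcp_pos: [0.4604, -0.2944, 0.0765]
tool_rot: [0.798, 0.467, 0.332, -0.19]
force: [-2.6, -3.4, 5.2]
finger_gap: 0.2
gripper_force: 97.7
```

Run:
```python
from h import *
A=now(); G=turner(60,0,[.529,-.174,.008])@tool_in_tip(45)
s=sense();print(s['t'],A.round(3),s['finger_gap'],s['gripper_force'],s['force'])
print(steps(A,G,1))
ps=[]
for n in("scene","top"):
    p,d=snapshot(n); c=get_calibration(n); u,v=proj(c,[.49,-.25,.03])[0].astype(int)
    ps.append(cv2.resize(p[v-75:v+75,u-65:u+65,::-1],None,fx=3,fy=3))
cv2.imwrite("pics/grip.png",np.hstack(ps))
```

```text
4.2333 [[ 0.345  0.87   0.352  0.46 ]
 [ 0.618 -0.493  0.612 -0.294]
 [ 0.706  0.007 -0.708  0.077]
 [ 0.     0.     0.     1.   ]] 0.19955849977437776 97.70221710205078 [-2.60336974 -3.36727527  5.2200011 ]
(array([-0.06,  0.06,  0.62]), array([-9.1, -0.9,  1.2]))
```

View pics/grip.png

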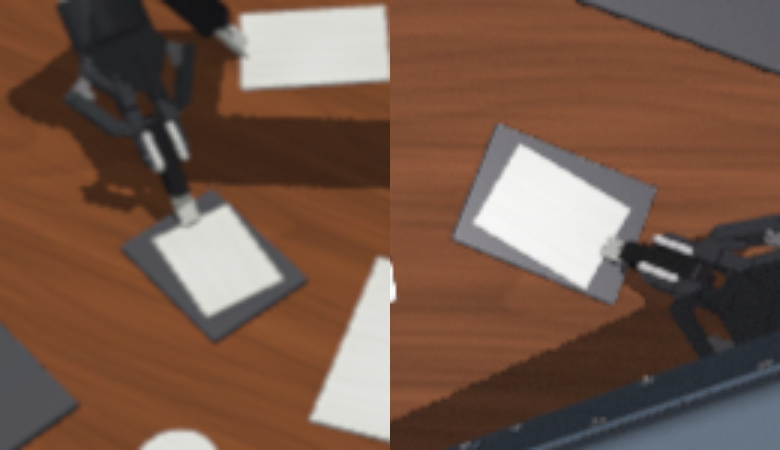

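Both pads hold the handle, at scene-crop (165,145) and top-crop (665,255). The blade still lies flat on the tile. Next I'll measure the blade in the hand and plan the lift.

```bash
cat > m.py <<'E'
from h import *
np.set_printoptions(precision=4,suppress=True)
A=now(); tips=[]
for n in("top","scene"):
    p,d=snapshot(n);c=get_calibration(n);P=cloud(c,d);X,Y,Z=np.moveaxis(P,2,0)
    hsv=cv2.cvtColor(p,cv2.COLOR_RGB2HSV)
    m=(np.hypot(X-.5,Y+.22)<.09)&(hsv[...,1]<40)&(hsv[...,2]>150)&(Z<.02)
    m=cv2.morphologyEx(m.astype(np.uint8),cv2.MORPH_OPEN,np.ones((9,9)))  # drop the neck
    b=cv2.boxPoints(cv2.minAreaRect((onplane(c,rect(m),.010)[:,:2]*1000).astype(np.float32)))
    h=np.array([458,-300]); o=np.argsort(np.hypot(*(b-h).T)); tip=b[o[2:]].mean(0);heel=b[o[:2]].mean(0)
    print(n,tip,heel,np.hypot(*(tip-heel)),np.degrees(np.arctan2(*(tip-heel)[::-1])))
    tips.append(tip)
E
python3 m.py
```

```text
top [ 528.528  -173.6765] [ 472.6043 -271.5777] 112.74795 60.26388
scene [ 529.9677 -175.3108] [ 474.624  -271.2412] 110.75001 60.0187
```

```bash
cat >> h.py <<'E'
import os
if os.path.exists('TT.npy'): TT=np.load('TT.npy')
def goal(x,y,z,pitch,yaw=0):
    "tool pose for tip at station x,y (m), world z, pitch deg"
    t=ST@np.array([x,y,0,1]); return turner(SY+90+yaw,pitch,[t[0],t[1],z])@np.linalg.inv(TT)
def tipnow():
    M=np.linalg.inv(ST)@now()@TT; e=R.from_matrix(M[:3,:3]).as_euler('ZYX',degrees=True); return (M[:3,3]*1000).round(1),(e-[90,0,0]).round(1)
E
python3 - <<'E'
from h import *
A=now(); TT=np.linalg.inv(A)@turner(60.1,0,[.529,-.1743,.008]); np.save('TT.npy',TT)
E
python3 - <<'E'
from h import *
A=now(); L=A.copy(); L[2,3]+=.06
B=goal(-.0234,-.155,.05,3); C=goal(-.0234,-.155,.0085,3)
for a,b,n in((A,L,'lift'),(L,B,'move'),(B,C,'down')):
    k=nrows(a,b)+1; print(n,k,*steps(a,b,k))
print(tipnow())
E
```

```text
lift 3 [ 0. -0.  0.] [ 14.1   0.1 -14.2]
move 7 [ 4.   -0.37 -4.22] [15.2  2.5 16.7]
down 3 [-0. -0.  0.] [-9.2 -0.1 10.3]
(array([  -9.4, -320.2,    8. ]), array([-40.6,   0. ,   0. ]))
```

Request:
play_rows(
  rows=[
    [[0,0,0],[7,0,-7],1],
    [[0,0,0],[14,0,-14],1],
    [[0,0,0],[14,0,-14],1],
    [[0,0,0],[7,0,-7],1],
    [[4,-0.37,-4.22],[15.2,2.5,16.7],1],
    [[4,-0.37,-4.22],[15.2,2.5,16.7],1],
    [[4,-0.37,-4.22],[15.2,2.5,16.7],1],
    [[4,-0.37,-4.22],[15.2,2.5,16.7],1],
    [[4,-0.37,-4.22],[15.2,2.5,16.7],1],
    [[4,-0.37,-4.22],[15.2,2.5,16.7],1],
    [[4,-0.37,-4.22],[15.2,2.5,16.7],1],
    [[0,0,0],[0,0,0],1],
  ],
)

```text
t: 5.43
tcp_pos: [0.5101, -0.1407, 0.1242]
tool_rot: [0.588, 0.724, 0.229, -0.277]
force: [-0.5, 0.2, -1.7]
finger_gap: 0.198
gripper_force: 97.8
```

Request:
play_rows(
  rows=[
    [[0,0,0],[0,0,0],1],
    [[0,0,0],[0,0,0],1],
    [[0,0,0],[0,0,0],1],
  ],
)

```text
t: 5.68
tcp_pos: [0.5093, -0.1472, 0.1242]
tool_rot: [0.593, 0.722, 0.23, -0.274]
force: [-0.5, 0.2, -1.4]
finger_gap: 0.197
gripper_force: 97.8
```

Run:
```python
from h import *
A=now();s=sense();print(s['t'],s['force'],s['finger_gap'],tipnow())
B=goal(-.0234,-.155,.05,3); C=goal(-.0234,-.155,.0085,3)
print(steps(A,B,1),steps(A,C,3))
ps=[]
for n in("scene","top"):
    p,d=snapshot(n); c=get_calibration(n); np.savez(f"pics/{n}1.npz",p=p,d=d)
    u,v=proj(c,[.49,-.03,.03])[0].astype(int)
    t=(now()@TT)[:3,3]; print(n,proj(c,t)-[u,v])
    ps.append(cv2.resize(p[v-80:v+80,u-75:u+75,::-1],None,fx=2.6,fy=2.6))
cv2.imwrite("pics/lift.png",np.hstack(ps))
```

```text
5.6833 [-0.48785975  0.24294255 -1.44758405] 0.19684173793961912 (array([ -23.9, -155.4,   48.5]), array([-0.1,  3. ,  0. ]))
(array([ 0.03,  0.02, -0.06]), array([ 1.2,  0.7, -0.8])) (array([ 0.01,  0.01, -0.02]), array([-8.8,  0.1, 10. ]))
scene [[ 6.10327276 -3.02585182]]
top [[-5.29311754  2.25154096]]
```

View pics/lift.png

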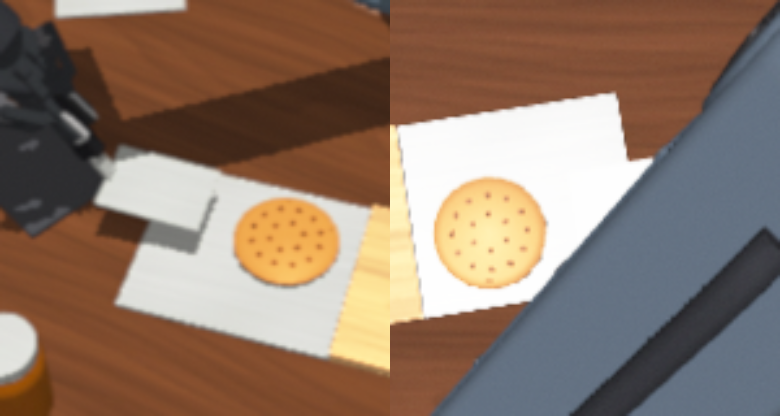

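In the crop, the turner's tip edge runs from (215,190) to (200,230), as predicted, and it is lined up behind the biscuit at (287,242). I'll lower it now.

Request:
play_rows(
  rows=[
    [[0,0,0],[-8.8,0.1,10],1],
    [[0,0,0],[-8.8,0.1,10],1],
    [[0,0,0],[-8.8,0.1,10],1],
    [[0,0,0],[0,0,0],1],
    [[0,0,0],[0,0,0],1],
    [[0,0,0],[0,0,0],1],
  ],
)

```text
t: 6.28
tcp_pos: [0.5097, -0.1455, 0.0839]
tool_rot: [0.592, 0.722, 0.229, -0.275]
force: [-0.4, -0.2, -0.2]
finger_gap: 0.194
gripper_force: 97.9
```

Run:
```python
from h import *
A=now();s=sense();print(s['t'],s['force'],tipnow(), A[:3,:3].T@[0,0,-1],A[:3,:3].T@ST[:3,1])
p,d=snapshot("scene"); c=get_calibration("scene"); P=cloud(c,d)
Q=(P-ST[:3,3])@ST[:3,:3]; m=(abs(Q[...,0]+.024)<.03)&(Q[...,1]<-.145)&(Q[...,1]>-.27)&(d>0)
for y in np.arange(-.265,-.145,.01):
    k=m&(abs(Q[...,1]-y)<.006); print(round(y,3),np.median(Q[k][:,2]).round(4),end=' | ')
```

```text
6.2833 [-0.42403501 -0.18629015 -0.21903705] (array([ -23.6, -153.6,    8.4]), array([0.1, 2.9, 0.1])) [-0.66924297 -0.00541805  0.74302388] [0.74298344 0.0078488  0.66926378]
-0.265 0.0223 | -0.255 0.0144 | -0.245 0.0151 | -0.235 0.0176 | -0.225 0.5765 | -0.215 0.5715 | -0.205 0.5644 | -0.195 0.5589 | -0.185 0.0104 | -0.175 0.0091 | -0.165 0.0086 | -0.155 0.0062 | -0.145 0.004 |
```

Request:
play_rows(
  rows=[
    [[0,0,0],[-0.7,0,0.75],1],
    [[0,0,0],[-0.7,0,0.75],1],
    [[0,0,0],[0,0,0],1],
    [[0,0,0],[0,0,0],1],
  ],
)

```text
t: 6.67
tcp_pos: [0.51, -0.1456, 0.0825]
tool_rot: [0.592, 0.722, 0.229, -0.275]
force: [-1.2, -0.5, -2.8]
finger_gap: 0.194
gripper_force: 98.0
```

Request:
play_rows(
  rows=[
    [[0,0,0],[-0.7,0,0.75],1],
    [[0,0,0],[0,0,0],1],
    [[0,0,0],[0,0,0],1],
  ],
)

```text
t: 6.92
tcp_pos: [0.51, -0.1456, 0.0815]
tool_rot: [0.592, 0.722, 0.23, -0.275]
force: [0.6, 0.0, -1.3]
finger_gap: 0.198
gripper_force: 98.1
```

Run:
```python
from h import *
A=now();s=sense();print(s['t'],s['force'],tipnow())
```

```text
6.9167 [ 0.61798988  0.04152894 -1.34871847] (array([ -23.2, -153.9,    5.9]), array([0., 3., 0.]))
```

Request:
play_rows(
  rows=[
    [[0,0,0],[-0.5,0,0.5],1],
    [[0,0,0],[0,0,0],1],
    [[0,0,0],[0,0,0],1],
  ],
)

```text
t: 7.17
tcp_pos: [0.51, -0.1457, 0.0809]
tool_rot: [0.592, 0.722, 0.23, -0.275]
force: [0.3, -0.5, 0.9]
finger_gap: 0.196
gripper_force: 98.2
```

Request:
play_rows(
  rows=[
    [[0,0,0],[-0.5,0,0.5],1],
    [[0,0,0],[0,0,0],1],
    [[0,0,0],[0,0,0],1],
  ],
)

```text
t: 7.42
tcp_pos: [0.5101, -0.1459, 0.0804]
tool_rot: [0.592, 0.722, 0.23, -0.275]
force: [0.5, -2.4, 4.0]
finger_gap: 0.198
gripper_force: 98.5
```

Contact is at about 4 N, so I'll slide forward slowly.

Request:
play_rows(
  rows=[
    [[0,0,0],[2.2,0,2],1],
    [[0,0,0],[2.2,0,2],1],
    [[0,0,0],[2.2,0,2],1],
    [[0,0,0],[2.2,0,2],1],
    [[0,0,0],[2.2,0,2],1],
    [[0,0,0],[2.2,0,2],1],
    [[0,0,0],[2.2,0,2],1],
    [[0,0,0],[2.2,0,2],1],
    [[0,0,0],[2.2,0,2],1],
    [[0,0,0],[2.2,0,2],1],
  ],
)

```text
t: 8.25
tcp_pos: [0.5041, -0.1161, 0.08]
tool_rot: [0.592, 0.722, 0.23, -0.275]
force: [0.8, -3.3, 6.2]
finger_gap: 0.197
gripper_force: 98.6
```

Request:
play_rows(
  rows=[
    [[0,0,0],[2.2,0,2],1],
    [[0,0,0],[2.2,0,2],1],
    [[0,0,0],[2.2,0,2],1],
    [[0,0,0],[1.5,0,1.33],1],
    [[0,0,0],[1.5,0,1.33],1],
    [[0,0,0],[1.5,0,1.33],1],
    [[0,0,0],[1.5,0,1.33],1],
  ],
)

```text
t: 8.83
tcp_pos: [0.501, -0.0998, 0.0801]
tool_rot: [0.592, 0.722, 0.23, -0.275]
force: [1.7, -4.0, 6.2]
finger_gap: 0.194
gripper_force: 98.6
```

```bash
cat > look.py <<'E'
import sys
from h import *
s=sense();print(s['t'],s['force'].round(1),ST[:3,:3].T@s['force'],tipnow())
A=now(); print('tool dir fwd',(A[:3,:3].T@ST[:3,1]).round(3),'down',(A[:3,:3].T@[0,0,-1]).round(3))
p,d=snapshot("scene"); c=get_calibration("scene"); P=cloud(c,d); Q=(P-ST[:3,3])@ST[:3,:3]
hsv=cv2.cvtColor(p,cv2.COLOR_RGB2HSV)
m=(hsv[...,0]>8)&(hsv[...,0]<20)&(hsv[...,1]>130)&(hsv[...,2]>150)&(abs(Q[...,0])<.095)&(Q[...,1]>-.22)&(Q[...,1]<.2)&(Q[...,2]>.008)
q=Q[m]; print('bisc n',len(q),'y',np.percentile(q[:,1],[1,99]).round(4),'x',np.percentile(q[:,0],[1,99]).round(4),'z',np.percentile(q[:,2],[2,50,98]).round(4))
if len(sys.argv)>1:
    u,v=proj(c,[.49,.06,.05])[0].astype(int)
    cv2.imwrite(sys.argv[1],cv2.resize(p[v-100:v+80,u-110:u+110,::-1],None,fx=3,fy=3))
E
python3 look.py
```

```text
8.8333 [ 1.7 -4.   6.2] [ 0.90455238 -4.27072029  6.21899164] (array([ -23.5, -107.2,    4.5]), array([ 0.,  3., -0.]))
tool dir fwd [0.744 0.008 0.669] down [-0.668 -0.007  0.744]
bisc n 1061 y [-0.109   0.1993] x [-0.0751  0.087 ] z [0.0109 0.0177 0.023 ]
```

Request:
play_rows(
  rows=[
    [[0,0,0],[1.5,0,1.33],1],
    [[0,0,0],[1.5,0,1.33],1],
    [[0,0,0],[1.5,0,1.33],1],
    [[0,0,0],[1.5,0,1.33],1],
    [[0,0,0],[1.5,0,1.33],1],
  ],
)

```text
t: 9.3
tcp_pos: [0.4992, -0.0901, 0.0801]
tool_rot: [0.592, 0.722, 0.23, -0.274]
force: [1.7, -4.1, 5.8]
finger_gap: 0.191
gripper_force: 98.9
```

Request:
play_rows(
  rows=[
    [[0,0,0],[1.5,0,1.33],1],
    [[0,0,0],[1.5,0,1.33],1],
    [[0,0,0],[1.5,0,1.33],1],
    [[0,0,0],[1.5,0,1.33],1],
    [[0,0,0],[1.5,0,1.33],1],
  ],
)

```text
t: 9.72
tcp_pos: [0.4972, -0.0801, 0.0802]
tool_rot: [0.592, 0.722, 0.23, -0.275]
force: [1.3, -4.0, 6.1]
finger_gap: 0.195
gripper_force: 98.9
```

```bash
python3 look.py pics/ins.png
```

```text
9.7167 [ 1.3 -4.   6.1] [ 0.56672629 -4.13183298  6.08839904] (array([-23.6, -87.2,   4.6]), array([ 0.,  3., -0.]))
tool dir fwd [0.744 0.008 0.668] down [-0.668 -0.007  0.744]
bisc n 1071 y [-0.104  0.199] x [-0.0836  0.047 ] z [0.0114 0.0188 0.0241]
```

View pics/ins.png

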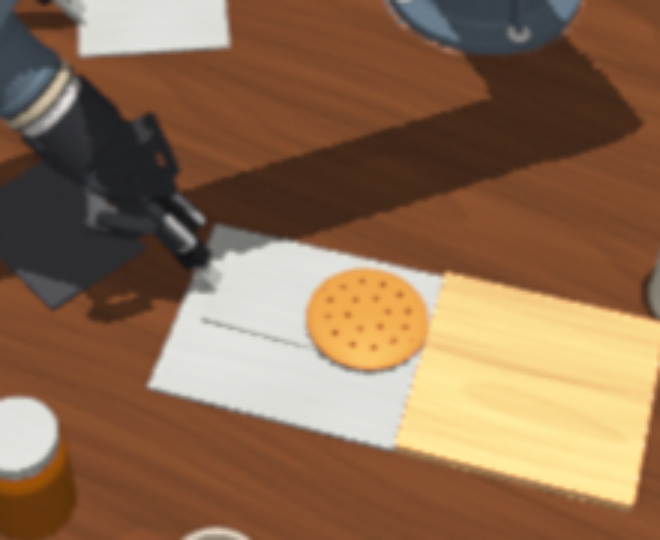

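The blade (far edge at about (205,320), vanishing under the biscuit at (310,345)) has slid under, and the biscuit rests against the step near (425,320). I'll keep going.

Request:
play_rows(
  rows=[
    [[0,0,0],[2.23,0,2],1],
    [[0,0,0],[2.23,0,2],1],
    [[0,0,0],[2.23,0,2],1],
    [[0,0,0],[2.23,0,2],1],
    [[0,0,0],[2.23,0,2],1],
    [[0,0,0],[2.23,0,2],1],
    [[0,0,0],[2.23,0,2],1],
    [[0,0,0],[2.23,0,2],1],
  ],
)

```text
t: 10.43
tcp_pos: [0.4924, -0.0565, 0.0802]
tool_rot: [0.592, 0.722, 0.23, -0.275]
force: [0.7, -3.0, 5.7]
finger_gap: 0.2
gripper_force: 98.9
```

Request:
play_rows(
  rows=[
    [[0,0,0],[2.23,0,2],1],
    [[0,0,0],[2.23,0,2],1],
    [[0,0,0],[2.23,0,2],1],
    [[0,0,0],[2.23,0,2],1],
    [[0,0,0],[2.23,0,2],1],
    [[0,0,0],[2.23,0,2],1],
    [[0,0,0],[2.23,0,2],1],
    [[0,0,0],[2.23,0,2],1],
  ],
)

```text
t: 11.1
tcp_pos: [0.4881, -0.0335, 0.0802]
tool_rot: [0.592, 0.722, 0.23, -0.274]
force: [1.4, -5.6, 6.5]
finger_gap: 0.198
gripper_force: 98.9
```

```bash
python3 look.py pics/ins2.png
```

```text
11.1 [ 1.4 -5.6  6.5] [ 0.37032641 -5.78701646  6.49105259] (array([-23.7, -39.7,   4.5]), array([ 0.,  3., -0.]))
tool dir fwd [0.744 0.007 0.668] down [-0.668 -0.007  0.744]
bisc n 1071 y [-0.1041  0.1993] x [-0.0752  0.0527] z [0.0117 0.0203 0.0264]
```

View pics/ins2.png

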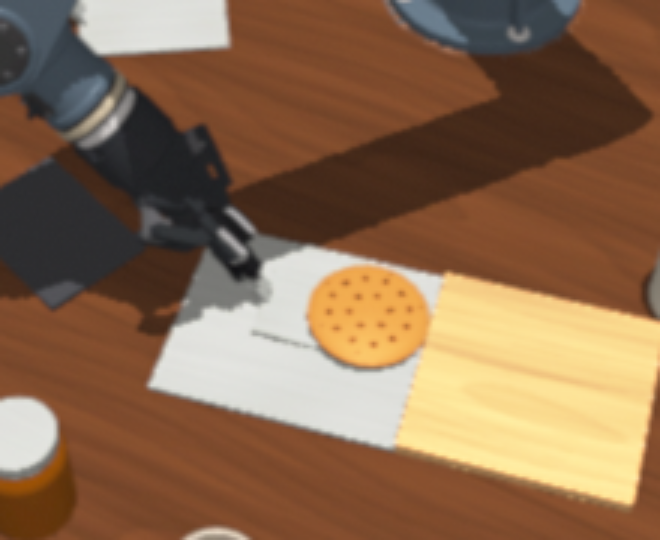

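Request:
play_rows(
  rows=[
    [[0,0,0],[2.23,0,2],1],
    [[0,0,0],[2.23,0,2],1],
    [[0,0,0],[2.23,0,2],1],
    [[0,0,0],[2.23,0,2],1],
    [[0,0,0],[1.5,0,1.33],1],
    [[0,0,0],[1.5,0,1.33],1],
    [[0,0,0],[1.5,0,1.33],1],
    [[0,0,0],[1.5,0,1.33],1],
    [[0,0,0],[0,0,0],1],
  ],
)

```text
t: 11.9
tcp_pos: [0.4842, -0.0135, 0.0803]
tool_rot: [0.592, 0.722, 0.23, -0.274]
force: [2.1, -3.7, 5.1]
finger_gap: 0.197
gripper_force: 98.8
```

```bash
python3 look.py
python3 - <<'E'
from h import *
A=now(); x,y=-.0237,tipnow()[0][1]/1000
B=goal(x,y,.006,15);C=goal(x,y,.006,75);D=goal(x,y,.026,80)
print(steps(A,B,4),steps(B,C,20),steps(C,D,5))
E
```

```text
11.9 [ 2.1 -3.7  5.1] [ 1.35824386 -4.04003173  5.09648173] (array([-23.9, -19.4,   4.6]), array([ 0.,  3., -0.]))
tool dir fwd [0.744 0.007 0.668] down [-0.668 -0.007  0.744]
bisc n 1082 y [-0.1045  0.1992] x [-0.0813  0.0565] z [0.0125 0.0208 0.0268]
(array([ 0.03, -3.  ,  0.01]), array([ 7.9,  0.1, -2.7])) (array([ 0.03, -3.  , -0.  ]), array([ 7.7,  0.1, -2.4])) (array([ 0.01, -1.  , -0.  ]), array([ 0.4,  0. , -4.2]))
```

Request:
play_rows(
  rows=[
    [[0,-3,0],[7.9,0.1,-2.7],1],
    [[0,-3,0],[7.9,0.1,-2.7],1],
    [[0,-3,0],[7.9,0.1,-2.7],1],
    [[0,-3,0],[7.9,0.1,-2.7],1],
    [[0,-3,0],[7.7,0.1,-2.4],1],
    [[0,-3,0],[7.7,0.1,-2.4],1],
    [[0,-3,0],[7.7,0.1,-2.4],1],
    [[0,-3,0],[7.7,0.1,-2.4],1],
    [[0,0,0],[0,0,0],1],
  ],
)

```text
t: 12.7
tcp_pos: [0.4744, 0.0301, 0.13]
tool_rot: [0.625, 0.765, 0.1, -0.118]
force: [-0.3, -1.3, -2.3]
finger_gap: 0.195
gripper_force: 97.8
```

```bash
python3 look.py pics/r1.png;  python3 - <<'E'
from h import *
A=now(); x,y=-.0237,-.018
for z in(.006,.008):
    C=goal(x,y,z,60);print(steps(A,C,11))
E
```

```text
12.7 [-0.3 -1.3 -2.3] [-0.57532478 -1.1976528  -2.28789668] (array([-25.2, -17.3,   6. ]), array([ 0.1, 27.1, -0.2]))
tool dir fwd [0.952 0.013 0.306] down [-0.306 -0.006  0.952]
bisc n 1027 y [-0.0939  0.1992] x [-0.0789  0.0383] z [0.0123 0.0381 0.059 ]
(array([ 0.04, -3.  ,  0.02]), array([ 7.7,  0.2, -2.4]))
(array([ 0.04, -3.  ,  0.02]), array([ 7.7,  0.2, -2.6]))
```

View pics/r1.png

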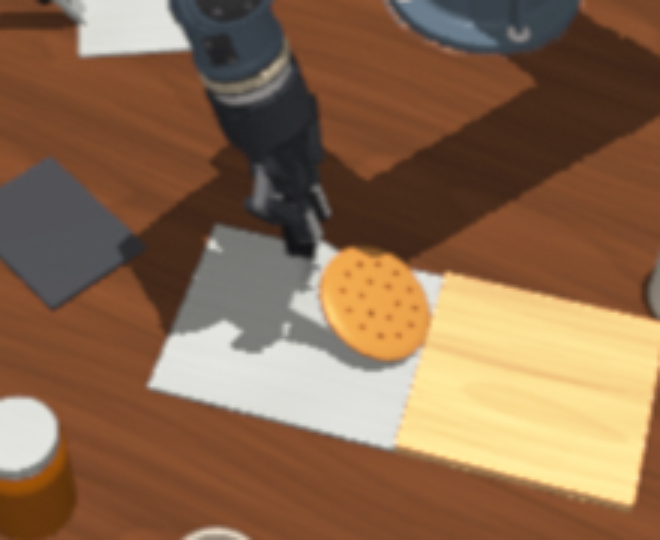

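The biscuit is tilted about 27° with its front rim at the step near (428,325), and the fingers are well clear. I'll continue to 60°.

Request:
play_rows(
  rows=[
    [[0,-3,0],[7.7,0.2,-2.5],1],
    [[0,-3,0],[7.7,0.2,-2.5],1],
    [[0,-3,0],[7.7,0.2,-2.5],1],
    [[0,-3,0],[7.7,0.2,-2.5],1],
    [[0,-3,0],[7.7,0.2,-2.5],1],
    [[0,-3,0],[7.7,0.2,-2.5],1],
    [[0,-3,0],[7.7,0.2,-2.5],1],
    [[0,-3,0],[7.7,0.2,-2.5],1],
    [[0,-3,0],[7.7,0.2,-2.5],1],
    [[0,-3,0],[7.7,0.2,-2.5],1],
    [[0,-3,0],[7.7,0.2,-2.5],1],
    [[0,0,0],[0,0,0],1],
  ],
)

```text
t: 13.75
tcp_pos: [0.4608, 0.1102, 0.1596]
tool_rot: [0.628, 0.767, -0.082, 0.102]
force: [-0.0, -0.6, -2.8]
finger_gap: 0.191
gripper_force: 98.0
```

```bash
python3 look.py pics/r2.png;  python3 - <<'E'
from h import *
A=now(); x=-.0237
print(sense()['q'].round(2))
C=goal(x,-.018,.010,75);D=goal(x,-.014,.024,88);E=goal(x,.004,.034,100)
print(steps(A,C,6),steps(C,D,6),steps(D,E,8))
E
```

```text
13.75 [-0.  -0.6 -2.8] [-0.14782545 -0.61244085 -2.76821974] (array([-23. , -18. ,   5.5]), array([-0.4, 60. , -0.5]))
tool dir fwd [ 0.966  0.011 -0.259] down [ 0.259 -0.002  0.966]
bisc n 165 y [-0.0597  0.1998] x [-0.0947  0.0938] z [0.0086 0.0813 0.0967]
[ 0.16  0.48  1.87 -0.36  0.81  0.21]
(array([ 0.07, -2.51, -0.01]), array([ 6.3,  0. , -2.8])) (array([ 0.02, -2.17, -0.  ]), array([ 4.7,  0. , -4.1])) (array([ 0.01, -1.5 , -0.  ]), array([ 4.4,  0. , -3.8]))
```

View pics/r2.png

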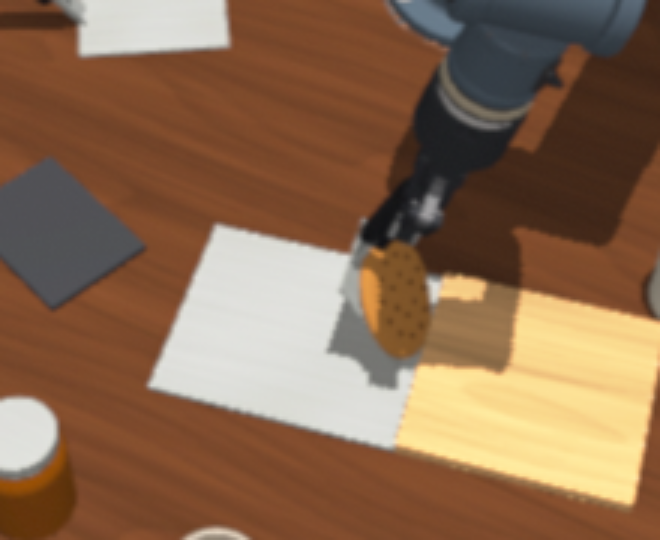

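The biscuit stands at about 60° against the step at (400,330), with the fingers above it. I'll go on to 75°, then 88°, while raising the tip.

Request:
play_rows(
  rows=[
    [[0,-2.5,0],[6.3,0,-2.8],1],
    [[0,-2.5,0],[6.3,0,-2.8],1],
    [[0,-2.5,0],[6.3,0,-2.8],1],
    [[0,-2.5,0],[6.3,0,-2.8],1],
    [[0,-2.5,0],[6.3,0,-2.8],1],
    [[0,-2.5,0],[6.3,0,-2.8],1],
  ],
)

```text
t: 14.3
tcp_pos: [0.454, 0.1481, 0.1622]
tool_rot: [0.614, 0.745, -0.164, 0.201]
force: [-1.0, 0.3, -1.4]
finger_gap: 0.196
gripper_force: 98.0
```

Request:
play_rows(
  rows=[
    [[0,-2.17,0],[4.7,0,-4.1],1],
    [[0,-2.17,0],[4.7,0,-4.1],1],
    [[0,-2.17,0],[4.7,0,-4.1],1],
    [[0,-2.17,0],[4.7,0,-4.1],1],
    [[0,-2.17,0],[4.7,0,-4.1],1],
    [[0,-2.17,0],[4.7,0,-4.1],1],
    [[0,0,0],[0,0,0],1],
  ],
)

```text
t: 14.88
tcp_pos: [0.4467, 0.186, 0.1646]
tool_rot: [0.591, 0.719, -0.232, 0.284]
force: [-0.8, -0.0, -1.0]
finger_gap: 0.193
gripper_force: 98.0
```

```bash
python3 look.py;  python3 - <<'E'
from h import *
A=now(); x=-.0237
E=goal(x,.004,.034,100); print(sense()['q'].round(2),steps(A,E,8))
E
```

```text
14.8833 [-0.8 -0.  -1. ] [-0.8012647   0.11422376 -0.99321948] (array([-22.1, -14.3,  23.9]), array([-13.4,  87.9, -13.5]))
tool dir fwd [ 0.732  0.008 -0.682] down [ 0.682 -0.002  0.732]
bisc n 578 y [-0.0082  0.1987] x [-0.093   0.0937] z [0.0104 0.0518 0.0839]
[ 0.55  0.66  1.73 -0.76  1.19  0.81] (array([ 0.06, -1.51, -0.05]), array([ 4.6,  0. , -3.8]))
```

Request:
play_rows(
  rows=[
    [[0,-1.5,0],[4.6,0,-3.8],1],
    [[0,-1.5,0],[4.6,0,-3.8],1],
    [[0,-1.5,0],[4.6,0,-3.8],1],
    [[0,-1.5,0],[4.6,0,-3.8],1],
    [[0,-1.5,0],[4.6,0,-3.8],1],
    [[0,-1.5,0],[4.6,0,-3.8],1],
  ],
)

```text
t: 15.43
tcp_pos: [0.4403, 0.2193, 0.1618]
tool_rot: [0.572, 0.693, -0.277, 0.34]
force: [0.0, 0.4, -1.5]
finger_gap: 0.2
gripper_force: 98.0
```

```bash
python3 look.py
python3 - <<'E'
from h import *
for n in("scene","top"):
    p,d=snapshot(n); c=get_calibration(n); Q=(cloud(c,d)-ST[:3,3])@ST[:3,:3]
    hsv=cv2.cvtColor(p,cv2.COLOR_RGB2HSV)
    k=(Q[...,2]>.022)&(Q[...,2]<.11)&(abs(Q[...,0])<.09)&(Q[...,1]>-.03)&(Q[...,1]<.16)&(hsv[...,1]>110)&(hsv[...,0]<25)
    q=Q[k]; print(n,len(q),np.percentile(q,[2,50,98],axis=0).round(4).tolist())
E
```

```text
15.4333 [ 0.   0.4 -1.5] [ 0.11031136  0.37929712 -1.5476396 ] (array([-22. ,  -1.6,  32.8]), array([-174.5,   83. , -174.4]))
tool dir fwd [ 0.616  0.006 -0.788] down [ 0.788 -0.004  0.616]
bisc n 1004 y [-0.0177  0.1765] x [-0.0905  0.0362] z [0.0108 0.0254 0.0314]
scene 1004 [[-0.072, -0.0145, 0.0224], [-0.0212, 0.0334, 0.0261], [0.0233, 0.0794, 0.0332]]
top 481 [[-0.0784, -0.0192, 0.0225], [-0.028, 0.0493, 0.027], [0.0212, 0.0833, 0.032]]
```

The biscuit now lies on the board: its top is at about 28 mm and it spans y -15 to +85 mm. I'll withdraw the turner and return it.

```bash
cat > back.py <<'E'
from h import *
A=now(); B=goal(-.0237,-.06,.07,90); C=goal(-.0237,-.15,.09,0)
F=lambda z:turner(60.1,0,[.532,-.1779,z])@np.linalg.inv(TT)
a=A
for b,n in((B,'back'),(C,'level'),(F(.06),'over'),(F(.013),'low'),(F(.0085),'rest')):
    k=nrows(a,b)+1; print(n,k,*steps(a,b,k)); a=b
for n in("scene","top"):
    p,d=snapshot(n); c=get_calibration(n); Q=(cloud(c,d)-ST[:3,3])@ST[:3,:3]; hsv=cv2.cvtColor(p,cv2.COLOR_RGB2HSV)
    q=Q[(np.hypot(Q[...,0]+.022,Q[...,1]-.036)<.036)&(Q[...,2]<.06)&(hsv[...,1]>80)]
    f=np.linalg.lstsq(np.c_[q[:,:2],np.ones(len(q))],q[:,2],rcond=None)[0]; print(n,'plane slope',f.round(3),len(q))
E
python3 back.py
```

```text
back 4 [ 0.1   1.73 -0.12] [-21.1  -0.2   6.6]
level 15 [-0.06  6.    0.  ] [-21.7  -0.2   4.9]
over 7 [-4.1  -0.04  4.11] [-19.2  -4.3 -13.1]
low 3 [ 0. -0. -0.] [-11.1  -0.1  11.1]
rest 2 [ 0. -0. -0.] [-1.6 -0.   1.6]
scene plane slope [ 0.002 -0.019  0.027] 480
top plane slope [-0.004 -0.029  0.03 ] 222
```

Request:
play_rows(
  rows=[
    [[0.1,1.7,-0.1],[-21.1,-0.2,6.6],1],
    [[0.1,1.7,-0.1],[-21.1,-0.2,6.6],1],
    [[0.1,1.7,-0.1],[-21.1,-0.2,6.6],1],
    [[0.1,1.7,-0.1],[-21.1,-0.2,6.6],1],
    [[0,0,0],[0,0,0],1],
    [[0,0,0],[0,0,0],1],
  ],
)

```text
t: 16.18
tcp_pos: [0.4537, 0.1452, 0.2102]
tool_rot: [0.587, 0.712, -0.245, 0.296]
force: [-0.4, -0.5, -2.1]
finger_gap: 0.197
gripper_force: 98.0
```

Request:
play_rows(
  rows=[
    [[0,4.5,0],[-16.3,0,3.7],1],
    [[0,4.5,0],[-16.3,0,3.7],1],
    [[0,4.5,0],[-16.3,0,3.7],1],
    [[0,4.5,0],[-16.3,0,3.7],1],
    [[0,4.5,0],[-16.3,0,3.7],1],
    [[0,4.5,0],[-16.3,0,3.7],1],
    [[0,4.5,0],[-16.3,0,3.7],1],
    [[0,4.5,0],[-16.3,0,3.7],1],
    [[0,4.5,0],[-16.3,0,3.7],1],
    [[0,4.5,0],[-16.3,0,3.7],1],
  ],
)

```text
t: 17.02
tcp_pos: [0.4845, -0.0097, 0.2438]
tool_rot: [0.634, 0.773, -0.002, -0.001]
force: [0.7, 0.7, -2.3]
finger_gap: 0.194
gripper_force: 98.0
```

Request:
play_rows(
  rows=[
    [[0,4.5,0],[-16.3,0,3.7],1],
    [[0,4.5,0],[-16.3,0,3.7],1],
    [[0,4.5,0],[-16.3,0,3.7],1],
    [[0,4.5,0],[-16.3,0,3.7],1],
    [[0,4.5,0],[-16.3,0,3.7],1],
    [[0,4.5,0],[-16.3,0,3.7],1],
    [[0,4.5,0],[-16.3,0,3.7],1],
    [[0,4.5,0],[-16.3,0,3.7],1],
    [[0,4.5,0],[-16.3,0,3.7],1],
    [[0,4.5,0],[-16.3,0,3.7],1],
    [[0,0,0],[0,0,0],1],
    [[0,0,0],[0,0,0],1],
  ],
)

```text
t: 18.02
tcp_pos: [0.5102, -0.1441, 0.1529]
tool_rot: [0.588, 0.713, 0.24, -0.297]
force: [-0.0, -0.2, -1.6]
finger_gap: 0.196
gripper_force: 98.0
```

Run:
```python
from h import *
A=now(); print(sense()['t'],tipnow())
F=lambda z:turner(60.1,0,[.532,-.1779,z])@np.linalg.inv(TT)
print(steps(A,F(.06),8),steps(F(.06),F(.013),4))
```

```text
18.0167 (array([ -23.6, -148.7,   84.4]), array([-0. ,  0. ,  0.8]))
(array([-3.66,  0.  ,  3.53]), array([-16.5,  -3.7, -12.1])) (array([ 0., -0., -0.]), array([-8.3, -0.1,  8.3]))
```

Request:
play_rows(
  rows=[
    [[-3.66,0,3.53],[-16.5,-3.7,-12.1],1],
    [[-3.66,0,3.53],[-16.5,-3.7,-12.1],1],
    [[-3.66,0,3.53],[-16.5,-3.7,-12.1],1],
    [[-3.66,0,3.53],[-16.5,-3.7,-12.1],1],
    [[-3.66,0,3.53],[-16.5,-3.7,-12.1],1],
    [[-3.66,0,3.53],[-16.5,-3.7,-12.1],1],
    [[-3.66,0,3.53],[-16.5,-3.7,-12.1],1],
    [[-3.66,0,3.53],[-16.5,-3.7,-12.1],1],
    [[0,0,0],[0,0,0],1],
    [[0,0,0],[0,0,0],1],
    [[0,0,0],[0,0,0],1],
  ],
)

```text
t: 18.93
tcp_pos: [0.4644, -0.297, 0.1325]
tool_rot: [0.797, 0.469, 0.333, -0.187]
force: [1.2, 1.3, -1.1]
finger_gap: 0.193
gripper_force: 98.1
```

Run:
```python
from h import *
A=now(); M=A@TT; print(M[:3,3],R.from_matrix(M[:3,:3]).as_euler('ZYX',degrees=True))
F=lambda z:turner(60.1,0,[.532,-.1779,z])@np.linalg.inv(TT)
print(steps(A,F(.06),1),steps(A,F(.013),4),steps(A,F(.009),1))
```

```text
[ 0.53302409 -0.17700108  0.06385154] [ 6.02484525e+01  5.99896970e-02 -3.69671304e-01]
(array([0.16, 0.06, 0.37]), array([-3.8, -0.4,  1.9])) (array([0.04, 0.02, 0.09]), array([-9.2, -0.2,  8.8])) (array([0.16, 0.06, 0.37]), array([-39.8,  -1.1,  38. ]))
```

Request:
play_rows(
  rows=[
    [[0,0,0.1],[-9.2,-0.2,8.8],1],
    [[0.1,0,0.1],[-9.2,-0.2,8.8],1],
    [[0,0,0.1],[-9.2,-0.2,8.8],1],
    [[0.1,0,0.1],[-9.2,-0.2,8.8],1],
    [[0,0,0],[0,0,0],1],
    [[0,0,0],[0,0,0],1],
    [[0,0,0],[0,0,0],1],
  ],
)

```text
t: 19.52
tcp_pos: [0.4629, -0.2988, 0.0797]
tool_rot: [0.798, 0.465, 0.331, -0.191]
force: [-0.5, 0.2, -1.1]
finger_gap: 0.193
gripper_force: 98.1
```

Request:
play_rows(
  rows=[
    [[0,0,0],[-1.5,0,1.5],1],
    [[0,0,0],[-1.5,0,1.5],1],
    [[0,0,0],[0,0,0],1],
    [[0,0,0],[0,0,0],1],
    [[0,0,0],[0,0,0],1],
  ],
)

```text
t: 19.93
tcp_pos: [0.463, -0.2993, 0.0762]
tool_rot: [0.799, 0.465, 0.331, -0.19]
force: [-0.1, -0.6, 0.4]
finger_gap: 0.196
gripper_force: 98.2
```

Run:
```python
from h import *
A=now(); M=A@TT; print(sense()['t'],sense()['force'],M[:3,3],R.from_matrix(M[:3,:3]).as_euler('ZYX',degrees=True))
```

```text
19.9333 [-0.09258149 -0.576044    0.37015142] [ 0.53179848 -0.17932581  0.00765275] [5.99535768e+01 3.91592874e-02 9.32764549e-02]
```

Request:
play_rows(
  rows=[
    [[0,0,0],[0,0,0],0.7],
    [[0,0,0],[0,0,0],0.6],
    [[0,0,0],[0,0,0],0.4],
    [[0,0,0],[0,0,0],0],
    [[0,0,0],[0,0,0],0],
    [[0,0,0],[0,0,0],0],
    [[0,0,0],[0,0,0],0],
  ],
)

```text
t: 20.52
tcp_pos: [0.4629, -0.299, 0.076]
tool_rot: [0.798, 0.465, 0.331, -0.19]
force: [0.2, 0.2, 0.2]
finger_gap: 0.997
gripper_force: 0.0
```

Request:
play_rows(
  rows=[
    [[0,0,0],[0,0,-8],0],
    [[0,0,0],[0,0,-20],0],
    [[0,0,0],[0,0,-25],0],
    [[0,0,0],[0,0,-25],0],
    [[0,0,0],[0,0,-25],0],
    [[0,0,0],[0,0,-25],0],
    [[0,0,0],[0,0,-10],0],
    [[0,0,0],[0,0,0],0],
    [[0,0,0],[0,0,0],0],
    [[0,0,0],[0,0,0],0],
  ],
)

```text
t: 21.35
tcp_pos: [0.4143, -0.382, 0.1729]
tool_rot: [0.798, 0.465, 0.331, -0.192]
force: [0.4, -0.2, -0.7]
finger_gap: 1.002
gripper_force: 0.0
```

```bash
python3 m.py
python3 - <<'E'
from h import *
print(sense()['t'])
p,d=snapshot("scene"); cv2.imwrite("pics/end.png",p[60:330,120:540,::-1])
E
```

```text
top [ 531.6142 -179.0534] [ 474.9138 -276.3925] 112.64924 59.77905
scene [ 543.9012 -213.9656] [ 461.7722 -265.4564] 96.935455 32.085674
21.45
```

View pics/end.png

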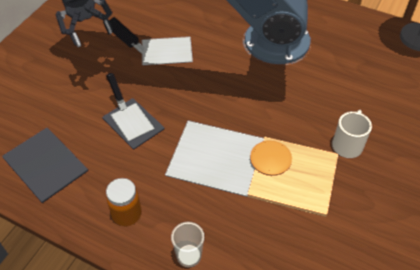

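The biscuit lies on the board at about (271,157), plain face up. The turner stands on its tile at (133,122), released, with its blade within about 1 mm of the tile's centre.

```bash
python3 -c "from station import *;print(sign_off())"
```

```text
the job is handed in; nothing more can be done
None
```

I flipped the biscuit with the turner; it lies plain side up and flat on the wooden board. The turner is back on the middle of its slate tile, released, and I handed the job in at about 21.5 s; no verdict came back.

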